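# Set up a power-supply board for its withstand test

### The arm

A 6-joint arm with a two-finger parallel gripper is mounted at the origin on the work surface. World frame = base frame: x ahead of the robot, y to its left, z up, the work surface at z = 0. Lengths are in m, angles in rad, forces in N, time in s.
With the tool pointing down it reaches from about 0.3 to 1 m from the base axis. Payload 5.1 kg.
Tool frame: the origin (TCP) lies midway between the tips of the shut fingers; the grasp point (between the pads) lies 19 mm behind it; z points along the fingers, y is the line along which they close (so a half turn about z gives the same grasp; the last joint's range is limited). The gripper opens to 95 mm and grips with 3 to 60 N. Pads are 20 mm wide; open, the fingers measure 119 mm over their backs; the gripper's body (75 mm by 180 mm) begins 59 mm behind the grasp point.
Start: joints at [1.177, 0.124, 1.65, -0, 1.367, -0.083], TCP at [0.199, 0.619, 0.215] pointing down, gripper open.
Joint ranges: [-2.61, 2.61], [-1.02, 2.33], [0.03, 2.71], [-1.35, 4.49], [0.32, 2.68], [-2.91, 2.91]. Speed limits (rad/s): [2.57, 2.57, 3.14, 3.14, 3.14, 3.14].

### API

Orientations are given as a unit quaternion [w, x, y, z].
In Python, from plant import arm, grab_frame, spotter gives the robot as it stands.
- The arm moves only by the tool arm_command, never from a script. Its argument "deltas" is text: rows parted by semicolons, each of 6 numbers parted by spaces: the shift along the tool's x, y, z in m, then the turn, a rotation vector about the tool's x, y, z in degrees. A call has 1 to 20 rows; each row shifts and turns the commanded pose from where the row before left it, along the tool's axes as they then stand; what a row does not reach is not made up. A row lasts 1/10 s, in which the tool goes at most 50 mm and 8.59 degrees, less where a joint would pass 70% of its speed; a pose out of reach is approached as far as the arm can. A call with a gripper value outside its range is refused whole. "claw" is the opening, from 0 (shut) to 1 (fully open), set as the call begins (left out, the last holds). The fingers move at their own pace and stop on an object; "force" is the grip in N (left out, the last holds). Time passes only in rows, so rows that do not move let the fingers close. It gives the time, the measured TCP pose, the force, the opening and the grip force at its end, in the units of the state.
- arm.sense(): the state, without advancing time (a new reading comes with each control period).
- grab_frame(name): name is "scene" or "side" or "wrist"; returns a dict with "frame" (420x560x3 uint8, red, green, blue), "intrinsics" (3x3 intrinsics, pixels), "rvec" (rotation vector, rad) and "tvec" (3), from world to camera coordinates, as OpenCV has them. Camera axes: x right, y down, z forward; pixel columns grow to the right and rows downward; lengths in m; the calibration is good to about 2 mm. The wrist camera is an equidistant fisheye: a pixel r from the principal point sees the ray r / f radians off the axis. A picture is of the moment at which its call begins. There is no depth.
- arm.close_job(): hands the job in; it is judged then, once.
Trained networks look in a picture, given as the dict that the camera call returned (one of the last four; its "shot" number tells which), for a name from the list of things; names that differ only in an ending like _2 or _b are one class to them, and where a whole thing is asked for, a point or a joint stands for the part that bears it (a point fixed in the world has none). Each returns a list of dicts, best first, with "conf" (0 to 1); they miss things now and then, are a little off and sometimes report something else, mostly with a low value. They report only what shows in the picture. A call takes as long as a camera call. They do not tell look-alikes from the thing itself.
- spotter.outline_of(thing, picture): "mask" (420x560 bool, what is visible of it).
- spotter.mark_of(thing, picture): "centre" ([x, y, z] in m, in world coordinates, good to about 4 mm: a listed point, or the origin of a listed thing).
The state is a dict: "time": time; "joints": joint angles; "joint_velocities": joint speeds; "joint_efforts": joint torques, N m; "tool_pos": TCP position; "orientation": TCP orientation; "force": force on the tool from outside, world axes, zero at the start; "torque": the same for the moment, N m; "finger_gap": opening from 0.0 (shut) to 1.0 (fully open); "finger_force": force on a finger pad.
Only numpy, scipy, OpenCV 4.12 (cv2) and the standard library are available. Lean on these libraries where they do the work, as an engineer would, in place of code of your own. Each camera call takes 0.05 s, during which the arm holds its last target. There are 200 camera calls.

### The job

Set up the power-supply board for its earth test: slide its carrier across the steel bed, flat and without lifting it, until the big copper earth pad is centred right under the probe tip, with nothing knocking the delicate probe. Then draw the clear guard panel up out of the slotted rack and lower it upright, all the way down, into the channel at the front of the stand; don't drop it. Leave the other boards, the solder reel and the rest of the bench as they are.

Things in the scene. Friction and masses are not known exactly. Their poses are not given: they have to be found in the camera images.
- stand: Fixed test stand: steel bed 340 (x) x 410 (y) mm, origin at the centre of its underside on the table, bed top 20 mm above the table. Stand +x is its back (away from the robot), -x its front, where the guard channel runs. It may be left or right of the robot's centre line, turned up to 0.15 rad
- column (a point): Foot of the stand's column, on the bed at stand x = +138, y = 0 mm: 26 mm column, 60 mm round foot, top 220 mm above the table, with a 50 x 44 mm clamp 154 to 190 mm above the table; at that height a 22 mm wide bracket runs forward along stand y = 0 to the probe
- probe: Delicate probe, fixed rigidly to the stand. Origin at its tip, z up: brass needle, 6 mm diameter, pointed over the lowest 8 mm, bare for 40 mm; above it a black nose up to 22 mm diameter, then a 28 mm cylinder from 66 to 156 mm above the tip
- probe_tip (a point): The needle's point: stand x = +30, y = 0, 40 mm above the table, so 20 mm above the bed and 10 mm above the board when that is slid under it
- carrier: Loose aluminium carrier plate 180 (x) x 120 (y) x 7 mm with a green board screwed on, about 0.85 kg, lying flat on the bed to one side of the probe. Origin at the centre of its underside, z up; handle at its -x end. It slides on the bed with a drag of 4 to 7 N (more if leant on). At the start its +x is within 0.35 rad of the stand's +x
- board (a point): Middle of the board's top, at carrier x = +32, y = 0, 10 mm above the underside; board 112 (x) x 116 mm. Tall parts in two rows: transformer and heat sink at carrier x = -15 to +21 mm (42 mm above the underside), capacitors (42) and terminal block (26) at x = +66 to +86. Between them a lane across the whole board along y has only flat parts under 4 mm: the probe passes only along it
- pad (a point): Centre of the earth pad: a round copper disc of 16 mm diameter on the board's top face, in the middle of the lane at carrier x = +45, y = 0, 10 mm above the carrier's underside
- handle (a point): Middle of the grip bar of the carrier's black bow handle, at carrier x = -58, y = 0, 40 mm above its underside. The bar runs along carrier x, 60 mm long, 12 mm wide, 12 mm high, on a 12 mm square post at either end; pinch it across carrier y
- guard: Loose clear plastic guard panel standing in the rack, 160 wide (its y) x 150 tall (z) x 6 mm thick (its x), with a black grip edging 10 mm thick along its top 20 mm; 0.18 kg. The tallest of the three panels in the rack. Origin at the middle of its bottom edge. It may go in the channel either way round
- guard_top (a point): Middle of the guard's top edge, 150 mm above its bottom edge
- channel (a point): Middle of the guard channel's floor: stand x = -145, y = 0, at bed height (20 mm above the table); axes as the stand's. It runs along stand y, 184 mm long between end stops, 10 mm wide between upright walls 26 mm high, above which lips flare to about 21 mm wide at 36 mm above the bed; open at the top
- rack: Fixed black slotted rack, 150 (x) x 200 (y) mm, origin at the centre of its underside, floor 10 mm thick. Four slots 9 mm wide at rack x = -48, -16, +16, +48 mm; panels stand in them across rack y, side edges held by combs that reach 70 mm above the table. On the other side of the robot's centre line from the stand, turned up to 0.25 rad
- board_a: Bystander: green circuit board 160 x 100 tall x 5 mm standing in the rack (parts up to 6 mm on one face), origin at the middle of its bottom edge
- board_b: Bystander: green circuit board 160 x 85 tall x 5 mm standing in the rack, origin at the middle of its bottom edge
- solder_reel: Bystander: grey solder reel, 56 mm diameter, 42 mm high, standing on the bed on the other side of the probe from the carrier; origin at the centre of its underside
- flux_bottle: Bystander: white bottle 48 mm diameter, 115 mm tall, in front of the rack; origin at the centre of its underside
- multimeter: Bystander: grey hand multimeter 150 (x) x 78 x 34 mm lying behind the rack; origin at the centre of its underside
- screwdriver: Bystander: screwdriver 190 mm long lying across the front of the rack; origin near its middle
- parts_bin: Bystander: open blue bin 130 x 100 x 50 mm at the far left; origin at the centre of its underside
- mug: Bystander: white mug 80 mm diameter, 95 mm tall at the far right; origin at the centre of its underside
Mind the look-alikes: they are no part of the job. What is shaped like the guard but yellow is not meant. Of the things that look like the carrier, the larger one is meant.

How it is judged:
By the outcome, as a careful person would: the job done as asked, in the order asked, and still so for the second after the job is handed in, with the robot touching nothing.
It also fails if it takes over 67 s, if anything falls off the work surface, if the arm or the gripper's body presses on something with over 40 N, if the wrist force passes 120 N, or if a joint passes its speed limit or range.

## Working session

There is one attempt and no reset: what is moved stays moved. The work goes in short steps, Python scripts to look and compute and a tool call to move; the robot and the scene stay as the last step left them, time stands still between calls to the robot, and variables do not carry over. Pictures are saved under pics/ and viewed, at most 14 in all, crops included, and the job is handed in when it is done.

Besides the shell and the picture viewer there is one more tool, called after "Call:" as name(argument=value, ...), one argument or row to a line, values as JSON. arm_command: Moves the arm, as the interface text tells. Its arguments: {"type":"object","properties":{"deltas":{"type":"string"},"claw":{"type":"number"},"force":{"type":"number"}},"required":["deltas"]}

```bash
mkdir -p pics; ls
cat > h.py <<'E'
import numpy as np, cv2
from scipy.spatial.transform import Rotation as R
from plant import arm, grab_frame, spotter
def save(p,n): cv2.imwrite(f'pics/{n}.png',p['frame'][:,:,::-1])
def proj(p,X):
    X=np.atleast_2d(np.asarray(X,float)); return cv2.projectPoints(X,p['rvec'],p['tvec'],p['intrinsics'],None)[0][:,0]
def ray(p,uv,z):
    Rm=cv2.Rodrigues(np.asarray(p['rvec'],float))[0]; t=np.asarray(p['tvec'],float).ravel()
    d=Rm.T@np.linalg.solve(p['intrinsics'],[uv[0],uv[1],1.]); c=-Rm.T@t
    return c+d*(z-c[2])/d[2]
E
cat > a.py <<'E'
from h import *
ps={}
for c in ('scene','side'):
    p=grab_frame(c); save(p,c+'0'); ps[c]=p
    Rm=cv2.Rodrigues(np.asarray(p['rvec'],float))[0]; print(c,'cam',(-Rm.T@np.asarray(p['tvec']).ravel()).round(3))
    for n in 'stand column probe probe_tip carrier board pad handle guard guard_top channel rack board_a solder_reel flux_bottle'.split():
        r=spotter.mark_of(n,p); print(n,[(np.round(k['centre'],3).tolist(),round(k['conf'],2)) for k in r[:3]])
print(arm.sense())
E
python3 a.py
python3 -c "
import cv2,numpy as np
for n in('scene0','side0'):
    im=cv2.imread(f'pics/{n}.png');cv2.imwrite(f'pics/{n}b.png',cv2.resize(im,(800,600),interpolation=cv2.INTER_CUBIC))"
```

```text
pics
scene cam [1.232 0.009 1.432]
stand [([0.576, -0.206, -0.002], 0.89)]
column [([0.716, -0.219, 0.02], 0.87), ([0.584, 0.216, 0.16], 0.65)]
probe [([0.604, -0.211, 0.041], 0.46)]
probe_tip [([0.606, -0.213, 0.04], 0.69)]
carrier [([0.582, -0.329, 0.018], 0.82), ([0.377, -0.74, 0.004], 0.74)]
board [([0.612, -0.336, 0.027], 0.64), ([0.75, 0.226, -0.006], 0.34)]
pad [([0.626, -0.342, 0.03], 0.79), ([0.347, -0.742, 0.008], 0.74)]
handle [([0.527, -0.313, 0.06], 0.97), ([0.416, -0.73, 0.029], 0.97)]
guard [([0.576, 0.213, 0.017], 0.96), ([0.18, 0.29, 0.001], 0.69), ([0.606, -0.212, 0.04], 0.26)]
guard_top [([0.179, 0.292, 0.153], 0.77), ([0.579, 0.216, 0.159], 0.72), ([0.624, -0.341, 0.03], 0.18)]
channel [([0.431, -0.201, 0.02], 0.8), ([0.576, 0.214, 0.014], 0.67)]
rack [([0.59, 0.214, -0.005], 0.91)]
board_a [([0.612, -0.336, 0.027], 0.64), ([0.75, 0.226, -0.006], 0.34)]
solder_reel [([0.601, -0.091, 0.022], 0.54)]
flux_bottle [([0.409, 0.209, 0.0], 0.81), ([0.595, 0.214, -0.002], 0.73), ([0.57, -0.204, -0.004], 0.61)]
side cam [-0.244 -1.127  0.934]
stand [([0.575, -0.21, -0.003],
[... 1033 characters left out ...]
': 1.6, 'joints': array([ 1.17741488e+00,  1.23833219e-01,  1.65028851e+00, -3.04413967e-07,
        1.36747365e+00, -8.25691837e-02]), 'joint_velocities': array([ 0.00131284,  0.00025548,  0.00052106, -0.00016731,  0.00038992,
        0.00057136]), 'joint_efforts': array([ 1.03329046e-03, -4.17567980e+01, -3.60221243e+01,  7.75664602e-02,
        4.28391737e-02,  1.68913766e-05]), 'tool_pos': array([0.19879983, 0.61885345, 0.21464149]), 'orientation': array([-1.76569828e-07,  1.54781320e-01,  9.87948755e-01, -1.36027565e-06]), 'force': array([ 0.62098126,  0.29408729, -1.16017098]), 'torque': array([0.09826003, 0.01364839, 0.02664842]), 'finger_force': 0.0, 'finger_gap': 0.9987519427147549}
```

View pics/scene0b.png

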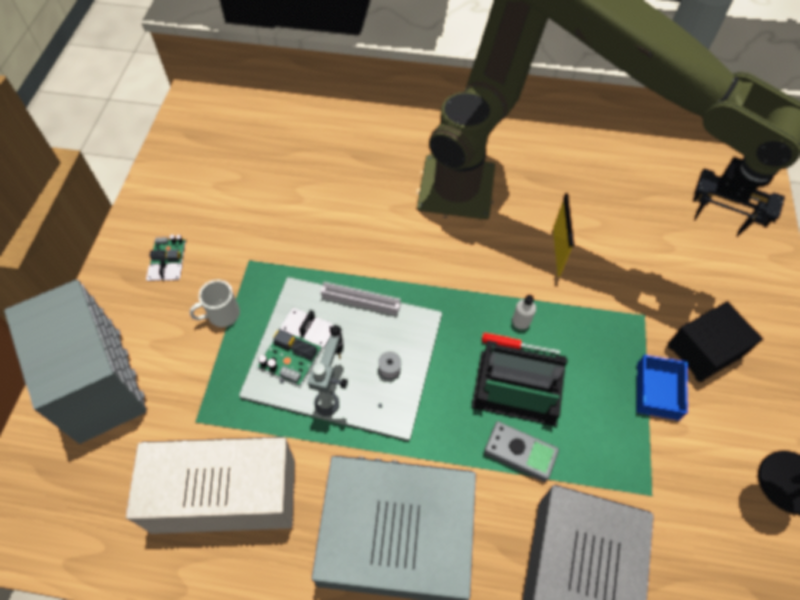

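View pics/side0b.png

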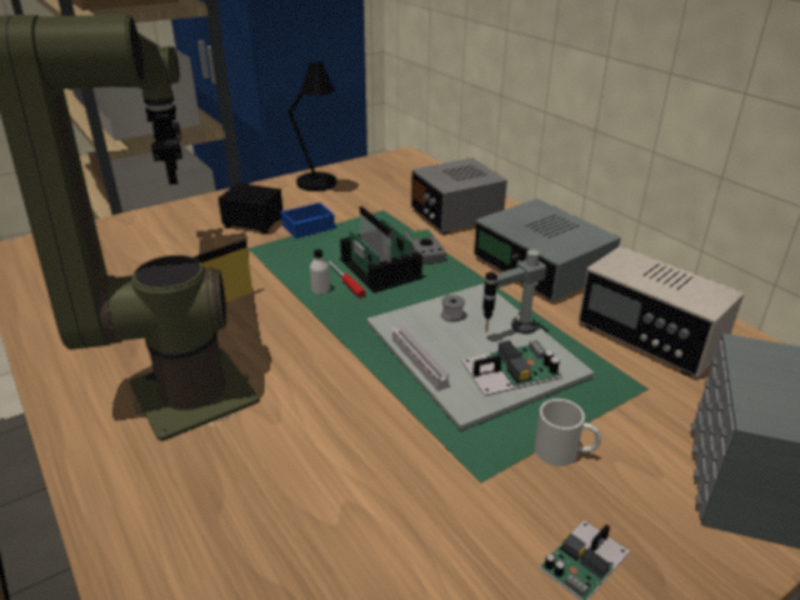

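The scene view shows the clear guard with black edging in the rack at about (525,375) in the enlarged view. The carrier is on the stand at (300,340), left of the probe at (330,355), with the reel at (390,362). The small look-alike at (165,255) and the yellow panel at (565,235) are not part of the job. The marks agree with the given sizes: pad to handle measures 103 mm, and channel to tip 176 mm. I'm moving to above the handle.

Call:
arm_command(
  deltas="-0.0239 -0.0314 0 0 0 0;-0.0239 -0.0314 0 0 0 0;-0.0239 -0.0314 0 0 0 0;-0.0239 -0.0314 0 0 0 0;-0.0239 -0.0314 0 0 0 0;-0.0239 -0.0314 0 0 0 0;-0.0239 -0.0314 0 0 0 0;-0.0239 -0.0314 0 0 0 0;-0.0239 -0.0314 0 0 0 0;-0.0239 -0.0314 0 0 0 0;-0.0239 -0.0314 0 0 0 0;-0.0239 -0.0314 0 0 0 0;-0.0239 -0.0314 0 0 0 0;-0.0239 -0.0314 0 0 0 0;-0.0239 -0.0314 0 0 0 0;-0.0239 -0.0314 0 0 0 0;-0.0239 -0.0314 0 0 0 0;-0.0239 -0.0314 0 0 0 0;-0.0239 -0.0314 0 0 0 0;-0.0239 -0.0314 0 0 0 0",
  claw=0.6,
)

```text
time: 3.6
tool_pos: [0.4622, -0.127, 0.2149]
orientation: [0.0, 0.155, 0.988, -0.0]
force: [0.5, 1.1, 0.9]
finger_gap: 0.599
finger_force: 0.0
```

Call:
arm_command(
  deltas="-0.0239 -0.0314 0 0 0 0;-0.0239 -0.0314 0 0 0 0;-0.0239 -0.0314 0 0 0 0;-0.0239 -0.0314 0 0 0 0;0 0 0 0 0 0;0 0 0 0 0 0",
)

```text
time: 4.2
tool_pos: [0.5143, -0.2745, 0.2143]
orientation: [-0.0, 0.155, 0.988, 0.0]
force: [-0.7, 0.7, -0.4]
finger_gap: 0.598
finger_force: 0.0
```

```bash
cat > b.py <<'E'
from h import *
import sys
def meas(names,cams=('scene','side','wrist'),n=3):
    out={k:[] for k in names}
    for i in range(n):
        for c in cams:
            p=grab_frame(c)
            for k,near in names.items():
                for r in spotter.mark_of(k,p):
                    if np.linalg.norm(np.array(r['centre'])-near)<.03: out[k].append(list(np.round(np.array(r['centre'])*1000,1))+[c[:2]]); break
    return out
def tool(s,T,deg):
    Rm=R.from_quat(np.roll(s['orientation'],-1)).as_matrix()
    d=Rm.T@(np.array(T)-s['tool_pos']); a=np.degrees(np.arctan2(Rm[1,1],Rm[0,1]))
    return 'delta tool',d.round(4),'yaw of tool y',a.round(2),'turn about tool z',round(-((deg-a+90)%180-90),2)
E
cat > c.py <<'E'
from b import *
o=meas(dict(handle=[.5275,-.3115,.06],pad=[.626,-.342,.03],probe_tip=[.607,-.213,.04],channel=[.43,-.2,.02],column=[.714,-.222,.02]),n=2)
for k,v in o.items():
    print(k,np.median([x[:3] for x in v],0) if v else 0); [print('  ',x) for x in v]
p=grab_frame('wrist'); cv2.imwrite('pics/w1.png',cv2.resize(p['frame'][:,:,::-1],(800,600)))
s=arm.sense(); print(s['time'],s['tool_pos'],s['joints'].round(2),s['force']); print(tool(s,[.5275,-.3115,.06],72.8))
E
python3 c.py
```

```text
handle [ 525.4  -311.95   61.3 ]
   [np.float64(524.3), np.float64(-312.2), np.float64(62.3), 'sc']
   [np.float64(528.6), np.float64(-311.1), np.float64(57.8), 'si']
   [np.float64(522.7), np.float64(-313.4), np.float64(61.7), 'wr']
   [np.float64(526.5), np.float64(-317.7), np.float64(60.9), 'sc']
   [np.float64(527.8), np.float64(-309.6), np.float64(60.3), 'si']
   [np.float64(519.8), np.float64(-311.7), np.float64(63.7), 'wr']
pad [ 624.95 -340.45   30.7 ]
   [np.float64(622.5), np.float64(-340.7), np.float64(27.8), 'sc']
   [np.float64(627.0), np.float64(-340.2), np.float64(33.5), 'si']
   [np.float64(625.5), np.float64(-342.1), np.float64(27.8), 'wr']
   [np.float64(624.4), np.float64(-337.9), np.float64(30.6), 'sc']
   [np.float64(624.2), np.float64(-339.8), np.float64(36.3), 'si']
   [np.float64(625.7), np.float64(-341.1), np.float64(30.8), 'wr']
probe_tip [ 606.  -213.    40.7]
   [np.float64(604.8), np.float64(-213.6), np.float64(40.3), 'sc']
   [np.float64(607.6), np.float64(-218.2), np.float64(40.7), 'si']
   [np.float64(605.8), np.float64(-212.4), np.float64(40.7), 'wr']
[... 414 characters left out ...]
p.float64(20.1), 'wr']
   [np.float64(430.3), np.float64(-201.4), np.float64(21.9), 'sc']
   [np.float64(429.3), np.float64(-201.8), np.float64(19.5), 'si']
   [np.float64(429.5), np.float64(-193.5), np.float64(19.6), 'wr']
column [ 714.7 -222.    18.1]
   [np.float64(716.7), np.float64(-223.5), np.float64(20.3), 'sc']
   [np.float64(714.7), np.float64(-221.1), np.float64(15.9), 'sc']
   [np.float64(711.3), np.float64(-222.0), np.float64(18.1), 'si']
6.05 [ 0.51444178 -0.27408653  0.21466303] [-0.58 -0.02  1.8  -0.    1.36 -1.84] [-0.72205472 -0.3350043   0.61413091]
('delta tool', array([-0.0239, -0.0316,  0.1547]), 'yaw of tool y', np.float64(72.19), 'turn about tool z', np.float64(-0.61))
```

View pics/w1.png

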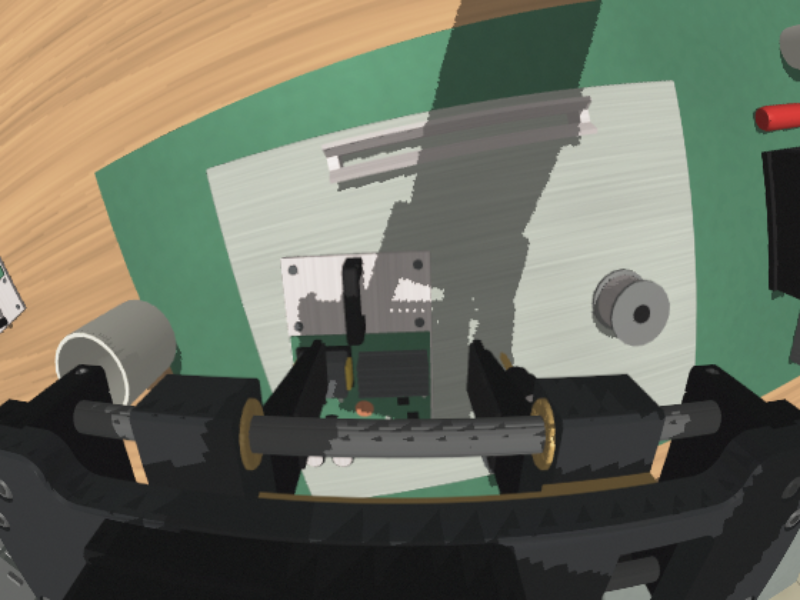

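The wrist view shows the handle bar at (353,300), between the fingers but off-centre, and the copper pad at (365,408). Next: centre on the bar, descend and close.

Call:
arm_command(
  deltas="-0.0113 -0.0163 0.01 0 0 -1.2;-0.0113 -0.0163 0.01 0 0 0;0 0 0.035 0 0 0;0 0 0.035 0 0 0;0 0 0.035 0 0 0;0 0 0.030 0 0 0;0 0 0.015 0 0 0;0 0 0.0037 0 0 0;0 0 0 0 0 0;0 0 0 0 0 0",
)

```text
time: 7.05
tool_pos: [0.5277, -0.3128, 0.0431]
orientation: [0.002, 0.144, 0.99, -0.001]
force: [-0.7, -0.2, 0.5]
finger_gap: 0.601
finger_force: 0.0
```

Call:
arm_command(
  deltas="0 0 0 0 0 0;0 0 0 0 0 0;0 0 0 0 0 0;0 0 0 0 0 0;0 0 0 0 0 0;0 0 0 0 0 0",
  claw=0,
  force=40,
)

```text
time: 7.65
tool_pos: [0.5264, -0.3119, 0.0409]
orientation: [-0.0, 0.144, 0.99, 0.0]
force: [1.0, -0.2, 0.4]
finger_gap: 0.156
finger_force: 0.0
```

```bash
cat > d.py <<'E'
from b import *
o=meas(dict(handle=[.5275,-.3115,.06],pad=[.626,-.342,.03],carrier=[.58,-.328,.02],probe_tip=[.607,-.213,.04],rack=[.59,.214,0],guard_top=[.578,.215,.16],channel=[.43,-.2,.02]),cams=('scene','side'),n=2)
for k,v in o.items():
    a=np.array([x[:3] for x in v]); print(k,len(a),a.mean(0).round(1) if len(a) else '',a.std(0).round(1) if len(a) else '')
p=grab_frame('wrist'); cv2.imwrite('pics/w2.png',cv2.resize(p['frame'][:,:,::-1],(800,600)))
p=grab_frame('scene'); np.savez('scene.npz',**p); print(p['intrinsics'])
s=arm.sense(); print(s);
E
python3 d.py
```

```text
handle 4 [ 526.5 -310.3   60.6] [2.  2.3 0.9]
pad 4 [ 624.  -341.1   31. ] [1.3 0.5 0.7]
carrier 4 [ 580.1 -327.    19.2] [0.9 1.8 2.3]
probe_tip 2 [ 605.6 -211.6   41.2] [0.1 0.9 0.1]
rack 4 [593.6 214.    1. ] [0.7 1.2 2.5]
guard_top 4 [578.4 213.2 160.1] [1.4 0.6 1.8]
channel 4 [ 431.4 -200.5   19.1] [0.8 1.  1.2]
[[451.44690612   0.         273.33257391]
 [  0.         451.44690612 209.27488424]
 [  0.           0.           1.        ]]
{'time': 9.35, 'joints': array([-6.22593293e-01,  2.06737931e-01,  1.86737226e+00,  1.30400077e-04,
        1.06758159e+00, -1.90352283e+00]), 'joint_velocities': array([ 8.84890493e-04,  9.51224818e-06, -4.33582962e-05,  3.96108670e-04,
       -1.39893641e-03,  1.14280093e-03]), 'joint_efforts': array([ -1.09763023, -41.00247145, -31.96404219,  -0.18422137,
        -0.2251857 ,   0.30976008]), 'tool_pos': array([ 0.52637622, -0.31182836,  0.04094135]), 'orientation': array([-1.77618579e-05,  1.44457637e-01,  9.89510983e-01,  7.35088595e-05]), 'force': array([-0.17586782,  1.4419605 ,  0.29588937]), 'torque': array([0.24459161, 0.04647679, 0.29972357]), 'finger_force': 39.956175684928894, 'finger_gap': 0.1200159249081178}
```

View pics/w2.png

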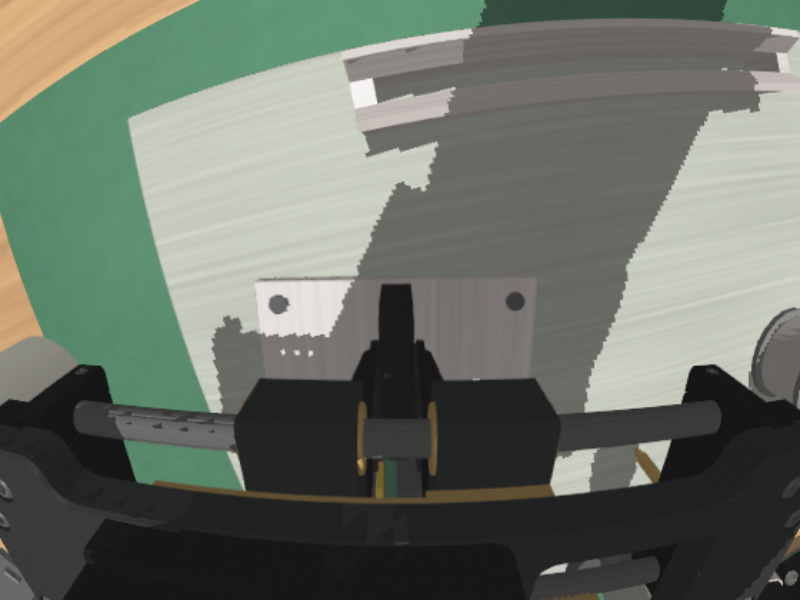

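```bash
cat >> b.py <<'E'
def wray(p,uv,z):
    K=p['intrinsics']; x=(uv[0]-K[0,2])/K[0,0]; y=(uv[1]-K[1,2])/K[1,1]; th=np.hypot(x,y)
    d=np.array([np.sin(th)*x/th,np.sin(th)*y/th,np.cos(th)])
    Rm=cv2.Rodrigues(np.asarray(p['rvec'],float))[0]; c=-Rm.T@np.asarray(p['tvec'],float).ravel(); d=Rm.T@d
    return c+d*(z-c[2])/d[2]
E
cat > e.py <<'E'
from b import *
p=grab_frame('wrist'); s=arm.sense()
Rm=R.from_quat(np.roll(s['orientation'],-1)).as_matrix(); T=s['tool_pos']
for n,uv,z in [('c1',(179.5,196),.027),('c2',(375.6,194.8),.027),('ch_l',(241,42),.056),('barend',(277.5,199),.066)]:
    X=wray(p,uv,z); print(n,X.round(4),'tool',(Rm.T@(X-T)).round(4))
# stand corners from scene picture
q=dict(np.load('scene.npz'))
st=np.array([.4305,-.2007,.02]);yaw=-.076
c,s_=np.cos(yaw),np.sin(yaw)
o=np.array([.606,-.2127])-30e-3*np.array([c,s_])
print('origin',o)
P=[(o[0]+c*x-s_*y,o[1]+s_*x+c*y,.02) for x,y in [(-.17,-.205),(-.17,.205),(.17,.205),(.17,-.205)]]
uv=proj(q,P); print(uv.round(1))
im=q['frame'][:,:,::-1].copy(); cv2.polylines(im,[np.round(uv*8).astype(np.int32)],True,(0,0,255),1,cv2.LINE_AA,3)
for pt in proj(q,[[.606,-.2127,.04],[.624,-.3405,.03]]): cv2.circle(im,tuple(np.round(pt*8).astype(int)),16,(255,0,255),-1,cv2.LINE_AA,3)
cr=im[180:320,150:420]; cv2.imwrite('pics/ov.png',cv2.resize(cr,None,fx=2.96,fy=2.96,interpolation=cv2.INTER_CUBIC))
E
python3 e.py
```

```text
c1 [ 0.4765 -0.3581  0.027 ] tool [ 0.0345 -0.0586  0.0139]
c2 [ 0.5093 -0.2454  0.027 ] tool [0.0353 0.0587 0.0139]
ch_l [ 0.41   -0.2949  0.056 ] tool [ 0.1164 -0.017  -0.0151]
barend [ 0.4855 -0.2996  0.066 ] tool [ 0.0427  0.0001 -0.0251]
origin [ 0.5760866  -0.21042219]
[[199.5 193.6]
 [308.2 216.3]
 [287.4 305.5]
 [167.3 277.4]]
```

View pics/ov.png

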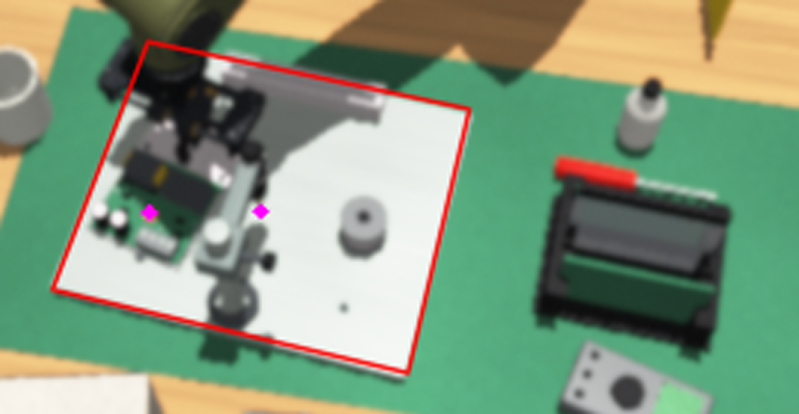

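The drawn stand outline fits the bed edges, so tip and stand yaw hold. The grip measured 11.4 mm on the bar, square to the carrier. First step: turn the carrier square with the stand and shift it until the lane lines up with the needle.

Call:
arm_command(
  deltas="0 0 0 0 0 0;0.001 -0.0001 0 0 0 -0.4;0.003 -0.0003 0 0 0 -1.2;0.003 -0.0003 0 0 0 -1.2;0.003 -0.0003 0 0 0 -1.2;0.003 -0.0003 0 0 0 -1.2;0.003 -0.0004 0 0 0 -1.2;0.003 -0.0004 0 0 0 -1.2;0.003 -0.0004 0 0 0 -1.2;0.003 -0.0004 0 0 0 -1.2;0.003 -0.0004 0 0 0 -1.2;0.002 -0.0001 0 0 0 -1.05;0 0 0 0 0 0;0 0 0 0 0 0;0 0 0 0 0 0",
  claw=0,
  force=58,
)

```text
time: 10.9
tool_pos: [0.4958, -0.3094, 0.0409]
orientation: [-0.001, 0.038, 0.999, 0.0]
force: [-2.1, -1.0, 0.2]
finger_gap: 0.121
finger_force: 58.0
```

```bash
cat > f.py <<'E'
from b import *
o=meas(dict(pad=[.615,-.318,.03],handle=[.497,-.31,.06],probe_tip=[.606,-.2127,.04]),cams=('scene','side'),n=2)
for k,v in o.items():
    a=np.array([x[:3] for x in v]); print(k,len(a),a.mean(0).round(1) if len(a) else '',a.std(0).round(1) if len(a) else '')
p=grab_frame('wrist'); cv2.imwrite('pics/w3.png',p['frame'][:,:,::-1])
s=arm.sense(); print(s['time'],s['tool_pos'],s['force'],s['finger_gap']);print(tool(s,[.5043,-.2050,.041],85.65))
E
python3 f.py
```

```text
pad 4 [ 598.3 -318.2   31.3] [0.4 1.6 1.9]
handle 3 [ 494.5 -310.2   60.1] [1.4 3.3 1.3]
probe_tip 2 [ 605.8 -213.6   42.4] [1.4 0.9 1.4]
11.75 [ 0.49581884 -0.30940399  0.04090575] [-5.78286167 -1.09744799  1.2789557 ] 0.1198030567135266
('delta tool', array([-5.000e-04,  1.047e-01, -1.000e-04]), 'yaw of tool y', np.float64(85.65), 'turn about tool z', np.float64(0.0))
```

The carrier is square, and the pad is where predicted (598, -318). Now sliding it along the lane.

Call:
arm_command(
  deltas="0 0.002 0 0 0 0;0 0.005 0 0 0 0;0 0.006 0 0 0 0;0 0.006 0 0 0 0;0 0.006 0 0 0 0;0 0.006 0 0 0 0;0 0.006 0 0 0 0;0 0.006 0 0 0 0;0 0.006 0 0 0 0;0 0.006 0 0 0 0;0 0.006 0 0 0 0;0 0.006 0 0 0 0;0 0.006 0 0 0 0;0 0.006 0 0 0 0;0 0.006 0 0 0 0;0 0.006 0 0 0 0;0 0.006 0 0 0 0;0 0.005 0 0 0 0;0 0.003 0 0 0 0;0 0 0 0 0 0",
)

```text
time: 13.75
tool_pos: [0.5043, -0.2041, 0.0409]
orientation: [-0.0, 0.038, 0.999, 0.0]
force: [-0.8, -0.8, -3.4]
finger_gap: 0.119
finger_force: 58.0
```

Call:
arm_command(
  deltas="0 0 0 0 0 0;0 0 0 0 0 0",
)

```text
time: 13.95
tool_pos: [0.5043, -0.2045, 0.0409]
orientation: [-0.0, 0.038, 0.999, 0.0]
force: [-0.5, 0.1, -3.2]
finger_gap: 0.123
finger_force: 58.0
```

```bash
cat > g.py <<'E'
from b import *
o=meas(dict(pad=[.606,-.2127,.03],handle=[.503,-.205,.06],probe_tip=[.606,-.2127,.04]),cams=('scene','side'),n=2)
for k,v in o.items():
    a=np.array([x[:3] for x in v]); print(k,len(a),a.mean(0).round(1) if len(a) else '',a.std(0).round(1) if len(a) else '')
cr=[]
for c,n in (('scene',1),('side',1),('wrist',1)):
    p=grab_frame(c)
    if c!='wrist': u,v=proj(p,[[.606,-.2127,.035]])[0].round().astype(int)
    else: u,v=280,300
    w=30 if c!='wrist' else 100
    k=p['frame'][max(v-w,0):v+w,max(u-w,0):u+w,::-1]; cr.append(cv2.resize(k,(400,400),interpolation=cv2.INTER_CUBIC)); print(c,'crop origin',u-w,v-w)
cv2.imwrite('pics/g1.png',cv2.resize(np.hstack(cr[:2]),(800,400)))
s=arm.sense(); print(s['time'],s['tool_pos'],s['force'],s['finger_gap']);print(tool(s,[.5036,-.2050,.041],85.65))
E
python3 g.py
```

```text
pad 4 [ 605.1 -212.6   32.1] [0.9 1.9 1.7]
handle 4 [ 503.3 -203.5   60.8] [0.6 2.1 0.3]
probe_tip 4 [ 605.1 -214.8   41. ] [1.4 0.6 1. ]
scene crop origin 208 222
side crop origin 309 204
wrist crop origin 180 200
14.9 [ 0.5043024  -0.20470658  0.04091762] [-0.82726654  0.62683306 -2.6274929 ] 0.11998031054192074
('delta tool', array([ 0.0007, -0.0003, -0.0001]), 'yaw of tool y', np.float64(85.64), 'turn about tool z', np.float64(-0.01))
```

View pics/g1.png

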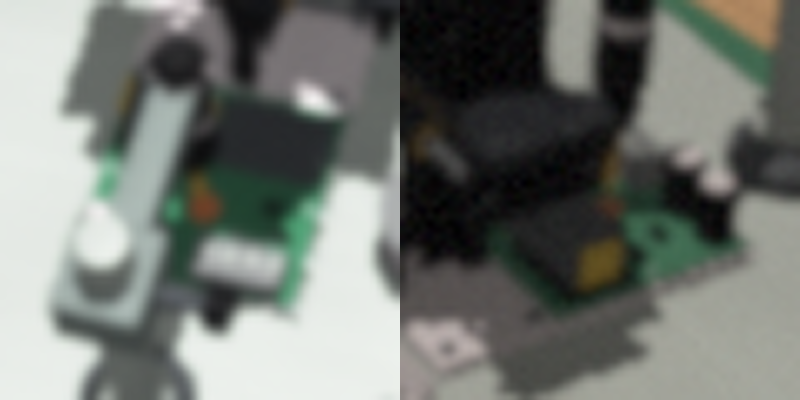

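```bash
cat > g2.py <<'E'
from b import *
pan=[]
for c in ('scene','side'):
    n=6; ps=[grab_frame(c) for _ in range(n)]; p=ps[0]
    im=np.mean([q['frame'].astype(float) for q in ps],0)
    for nm,X in (('tip',[.606,-.2127,.04]),('below',[.606,-.2127,.03])): print(c,nm,proj(p,[X])[0].round(2))
    a=proj(p,[[.606,-.2127,.03]])[0]
    J=[(proj(p,[[.606+dx,-.2127+dy,.03]])[0]-a).round(2) for dx,dy in((.01,0),(0,.01))]; print('per 10mm x,y',J)
    r,g,b=im[...,0],im[...,1],im[...,2]
    u,v=a.round().astype(int); ok=np.zeros(r.shape,bool); ok[v-8:v+9,u-8:u+9]=1
    w=np.clip(r-1.25*g-5,0,None)*ok
    yy,xx=np.mgrid[:420,:560]; print('copper centroid',(w*xx).sum()/w.sum(),(w*yy).sum()/w.sum(),(w>0).sum(),'ray',wray and ray(p,((w*xx).sum()/w.sum(),(w*yy).sum()/w.sum()),.03).round(4))
    k=np.clip(im[v-20:v+14,u-17:u+17,::-1]*1.6,0,255).astype(np.uint8); pan.append(cv2.resize(k,(400,400),interpolation=cv2.INTER_CUBIC)); print('origin',u-17,v-20,'scale',400/34)
cv2.imwrite('pics/g2.png',np.hstack(pan))
E
python3 g2.py
```

```text
scene tip [237.65 250.89]
scene below [237.84 252.15]
per 10mm x,y [array([-0.59,  2.64]), array([2.88, 0.43])]
copper centroid 238.1534109816972 252.5930116472546 11 ray [ 0.6075 -0.2113  0.03  ]
origin 221 232 scale 11.764705882352942
side tip [339.55 232.7 ]
side below [339.33 235.2 ]
per 10mm x,y [array([ 2.37, -1.01]), array([-1.98, -1.52])]
copper centroid 340.0486111111111 234.78472222222226 3 ray [ 0.6094 -0.2122  0.03  ]
origin 322 215 scale 11.764705882352942
```

View pics/g2.png

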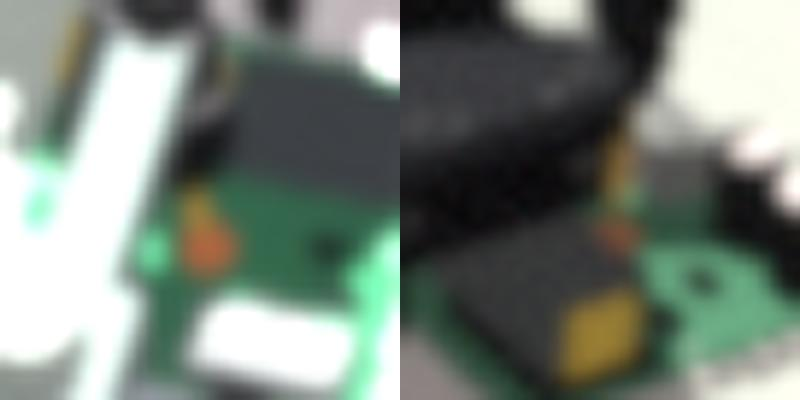

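The scene crop shows the pad as an orange disc at (210,248), with the needle coming down at about (195,200). The pad is about 2 mm too far in +y and 1 mm in +x, so I'm nudging it back.

Call:
arm_command(
  deltas="0.0004 -0.001 0 0 0 0;0.0004 -0.001 0 0 0 0;0 0 0 0 0 0;0 0 0 0 0 0",
)

```text
time: 15.9
tool_pos: [0.5035, -0.2067, 0.041]
orientation: [0.0, 0.038, 0.999, -0.0]
force: [0.0, 1.1, -4.3]
finger_gap: 0.123
finger_force: 57.9
```

```bash
sed -i 's/n=6; ps/n=3; ps/' g2.py; python3 g2.py
python3 - <<'E'
from b import *
s=arm.sense(); print(s['time'],s['tool_pos'],s['force'])
o=meas(dict(pad=[.606,-.2127,.03],probe_tip=[.606,-.2127,.04]),cams=('scene','side'),n=3)
for k,v in o.items():
    a=np.array([x[:3] for x in v]); print(k,len(a),a.mean(0).round(1),a.std(0).round(1))
E
```

```text
scene tip [237.65 250.89]
scene below [237.84 252.15]
per 10mm x,y [array([-0.59,  2.64]), array([2.88, 0.43])]
copper centroid 237.9022945965951 252.49740932642487 10 ray [ 0.6073 -0.2122  0.03  ]
origin 221 232 scale 11.764705882352942
side tip [339.55 232.7 ]
side below [339.33 235.2 ]
per 10mm x,y [array([ 2.37, -1.01]), array([-1.98, -1.52])]
copper centroid 340.0 235.0 1 ray [ 0.6085 -0.2131  0.03  ]
origin 322 215 scale 11.764705882352942
16.2 [ 0.50349113 -0.20667755  0.04097249] [ 0.97945419  0.87504814 -4.2501545 ]
pad 6 [ 605.8 -214.2   30.9] [1.5 2.2 1.5]
probe_tip 6 [ 604.6 -214.3   41.2] [1.3 1.6 1.2]
```

View pics/g2.png

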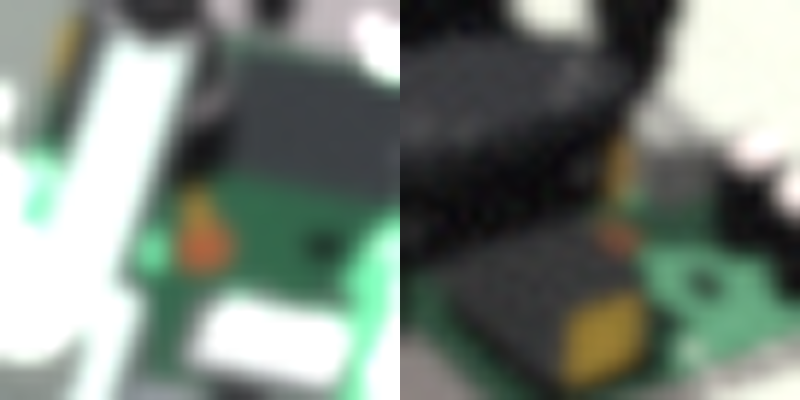

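The pad is now centred under the needle within about 1 mm: disc at (205,245), expected (204,243). Releasing the handle and rising clear.

Call:
arm_command(
  deltas="0 0 0 0 0 0;0 0 0 0 0 0;0 0 0 0 0 0",
  claw=0.45,
)

```text
time: 17.4
tool_pos: [0.5039, -0.2072, 0.0418]
orientation: [0.001, 0.038, 0.999, -0.0]
force: [-0.7, -0.7, 0.7]
finger_gap: 0.322
finger_force: 0.0
```

Call:
arm_command(
  deltas="0 0 -0.01 0 0 0;0 0 -0.025 0 0 0;0 0 -0.04 0 0 0;0 0 -0.045 0 0 0;0 0 -0.045 0 0 0;0 0 -0.045 0 0 0;0.02 0.02 -0.02 0 0 8;0.02 0.04 0 0 0 8;0 0.045 0 0 0 8;0 0.045 0 0 0 8;0 0 0 0 0 0",
  claw=0.9,
)

```text
time: 18.5
tool_pos: [0.5106, -0.0596, 0.2723]
orientation: [0.001, 0.306, 0.952, 0.001]
force: [-1.0, -0.3, 0.3]
finger_gap: 0.898
finger_force: 0.0
```

```bash
cat > r.py <<'E'
from b import *
from scipy.optimize import minimize
from scipy.ndimage import distance_transform_edt as edt
V=[]
for c in ('scene','side'):
    p=grab_frame(c); ms=spotter.outline_of('rack',p); 
    if ms: V.append((p,ms[0]['mask'].astype(bool))); print(c,ms[0]['conf'],ms[0]['mask'].sum())
    g=spotter.outline_of('guard_top',p)
    for k in g: yy,xx=np.nonzero(k['mask']); print('guard',k['conf'],len(xx),xx.mean().round(1),yy.mean().round(1))
    np.savez(c+'2.npz',**p)
def hull(p,q,zt):
    x,y,a=q; c,s=np.cos(a),np.sin(a)
    P=[(x+c*i-s*j,y+s*i+c*j,z) for i in(-.075,.075) for j in(-.1,.1) for z in(0,zt)]
    h=cv2.convexHull(proj(p,P).astype(np.float32)); m=np.zeros((420,560),np.uint8); cv2.fillConvexPoly(m,np.round(h*16).astype(np.int32),1,cv2.LINE_AA,4); return m>0
for (p,m) in V:
    def cost(q):
        hm=hull(p,q,.07); return (m&~hm).sum()*1.+.3*(hm&~m).sum()
    best=min(((cost([.5925+dx,.214+dy,a]),dx,dy,a) for a in np.arange(-.25,.26,.02) for dx in(-.004,0,.004) for dy in(-.004,0,.004)))
    print(best)
    r=minimize(cost,[.5925+best[1],.214+best[2],best[3]],method='Nelder-Mead',options=dict(initial_simplex=np.array([.5925+best[1],.214+best[2],best[3]])+np.vstack([np.zeros(3),np.diag([.003,.003,.03])]))); print(r.x,r.fun)
s=arm.sense(); print(s['time'],s['tool_pos'],s['joints'].round(2))
E
python3 r.py
python3 - <<'E'
from b import *
q=dict(np.load('scene2.npz')); u,v=proj(q,[[.58,.214,.1]])[0].round().astype(int)
cv2.imwrite('pics/rk.png',cv2.resize(np.clip(q['frame'][v-40:v+35,u-50:u+50,::-1]*1.4,0,255).astype(np.uint8),(800,600),interpolation=cv2.INTER_CUBIC)); print('origin',u-50,v-40)
E
```

```text
scene 0.74 158
guard 0.96 1072 367.9 256.2
guard 0.62 489 394.2 163.9
guard 0.44 1252 245.2 240.4
side 0.8 945
guard 0.84 1164 158.7 190.2
guard 0.77 482 262.6 163.9
guard 0.23 1548 329.0 239.5
(np.float64(1116.1999999999998), -0.004, -0.004, np.float64(-0.21000000000000002))
[-1.1735  0.396   4.85  ] 158.0
(np.float64(305.2), 0, 0, np.float64(-0.15000000000000005))
[ 0.59253739  0.21420746 -0.14919889] 304.59999999999997
18.8 [ 0.50925516 -0.06421724  0.27120094] [-0.23 -0.21  1.88 -0.    1.47 -1.18]
origin 318 215
```

View pics/rk.png

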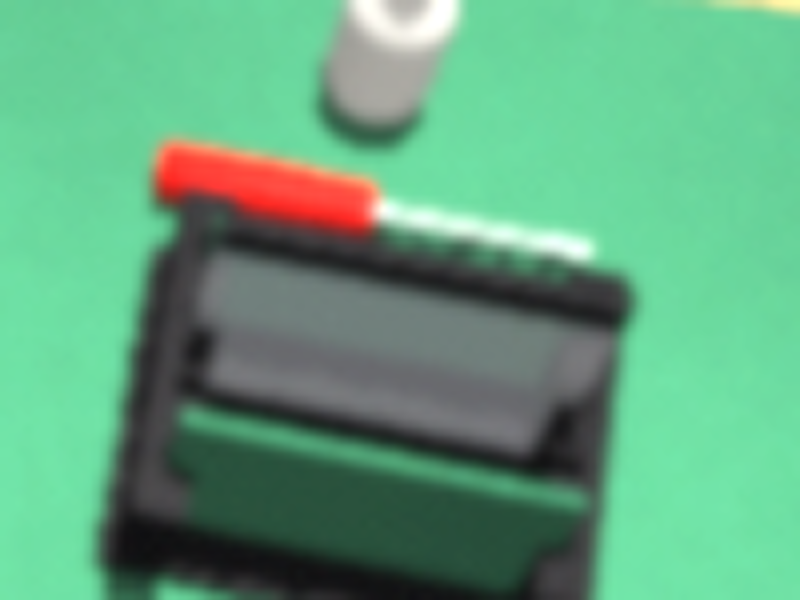

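Run:
```python
from b import *
q=dict(np.load('scene2.npz'))
f=lambda u,v:((u+.5)/8-.5+318,(v+.5)/8-.5+215)
A=ray(q,f(185,212),.155);B=ray(q,f(628,300),.155); d=B-A
print(A,B,np.linalg.norm(d),'mid',(A+B)/2,'yaw',np.arctan2(d[1],d[0])-np.pi/2)
for a in(-.15,-.1,-.05):
    c,s=np.cos(a),np.sin(a)
    P=[(.578+c*i-s*j,.2145+s*i+c*j,z) for z in(.16,) for i in(-.005,.005) for j in(-.08,.08)]
    print(a,((proj(q,P)-[318,215]+.5)*8-.5).round(0).tolist())
s=arm.sense(); print(tool(s,[.578,.2145,.24],-6))
```

```text
[0.57197571 0.11909562 0.155     ] [0.58225381 0.29229897 0.155     ] 0.17350803961515107 mid [0.57711476 0.2056973  0.155     ] yaw -0.05927171602887937
-0.15 [[232.0, 188.0], [636.0, 302.0], [226.0, 210.0], [632.0, 324.0]]
-0.1 [[230.0, 197.0], [637.0, 293.0], [225.0, 219.0], [634.0, 315.0]]
-0.05 [[227.0, 205.0], [637.0, 283.0], [224.0, 228.0], [636.0, 306.0]]
('delta tool', array([0.1074, 0.2662, 0.0311]), 'yaw of tool y', np.float64(54.19), 'turn about tool z', np.float64(60.19))
```

Call:
arm_command(
  deltas="0.0153 0.038 0.002 0 0 0;0.0153 0.038 0.002 0 0 0;0.0153 0.038 0.002 0 0 0;0.0153 0.038 0.002 0 0 0;0.0153 0.038 0.002 0 0 0;0.0153 0.038 0.002 0 0 0;0.0153 0.038 0 0 0 0;0 0 0 0 0 8;0 0 0 0 0 8;0 0 0 0 0 8;0 0 0 0 0 8;0 0 0 0 0 8;0 0 0 0 0 8;0 0 0 0 0 8;0 0 0 0 0 2;0 0 0 0 0 0;0 0 0 0 0 0",
  claw=0.9,
)

```text
time: 20.5
tool_pos: [0.5782, 0.2144, 0.2589]
orientation: [-0.0, 0.73, 0.684, -0.0]
force: [0.5, -0.9, 0.1]
finger_gap: 0.905
finger_force: 0.0
```

Run:
```python
from b import *
p=grab_frame('wrist'); np.savez('wr.npz',**p); cv2.imwrite('pics/w4.png',np.clip(cv2.resize(p['frame'][:,:,::-1],(800,600))*1.3,0,255))
s=arm.sense(); print(s['time'],s['tool_pos'],s['joints'].round(2)); print(tool(s,[.578,.2145,.131],-4.5))
for k in('guard_top','guard','rack'): print(k,[(np.round(r['centre'],4),r['conf']) for r in spotter.mark_of(k,p)[:2]])
```

```text
20.55 [0.57816292 0.21457807 0.25893608] [ 0.27  0.03  1.68 -0.    1.44  0.33]
('delta tool', array([-1.000e-04, -1.000e-04,  1.279e-01]), 'yaw of tool y', np.float64(-3.75), 'turn about tool z', np.float64(0.75))
guard_top [(array([0.5793, 0.2098, 0.1607]), 0.92), (array([ 0.4093,  0.2077, -0.0023]), 0.69)]
guard [(array([0.5713, 0.213 , 0.0092]), 0.79), (array([ 0.182 ,  0.294 , -0.0011]), 0.66)]
rack [(array([ 0.588 ,  0.2086, -0.0022]), 0.61)][ WARN:0@1.361] global loadsave.cpp:1063 imwrite_ Unsupported depth image for selected encoder is fallbacked to CV_8U.
```

View pics/w4.png

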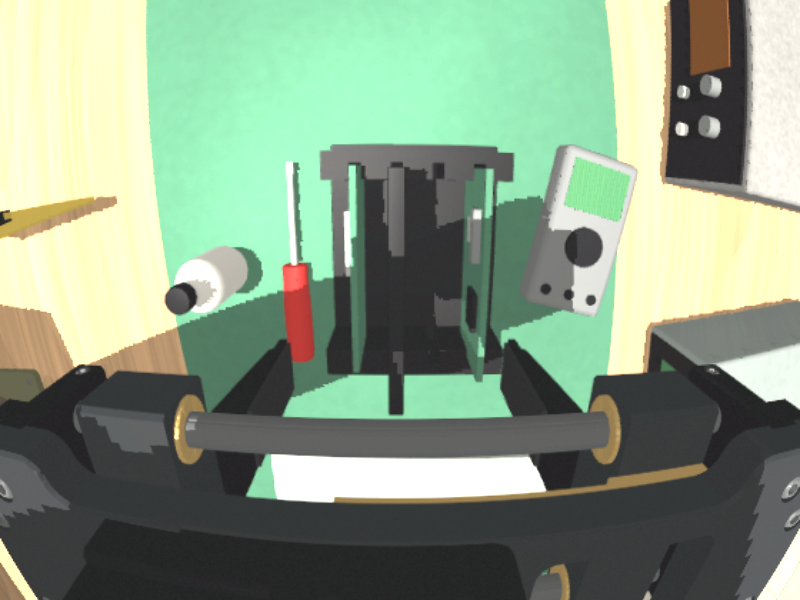

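The wrist view shows the guard's black edging as a vertical bar from (397,165) to (397,413), between the fingers. The bystander boards stand at (355,260) and (480,270). I'm computing the bar's position and yaw.

Run:
```python
from b import *
p=dict(np.load('wr.npz')); s=arm.sense(); Rm=R.from_quat(np.roll(s['orientation'],-1)).as_matrix()
g=p['frame'].astype(int).sum(2)
for v in (125,140,160,270,278): print(v,g[v,265:292].tolist())
f=lambda u,v:((u+.5)*.7-.5,(v+.5)*.7-.5)
for n,uv,z in(('far',f(397,164),.16),('near top',f(396.5,378),.16),('near lower',f(396.5,413),.14)):
    X=wray(p,uv,z); print(n,X.round(4),'tool',(Rm.T@(X-s['tool_pos'])).round(4))
```

```text
125 [190, 194, 190, 186, 184, 185, 152, 269, 288, 282, 279, 271, 265, 262, 259, 250, 244, 241, 119, 117, 119, 122, 120, 118, 121, 117, 124]
140 [116, 118, 119, 115, 238, 263, 190, 261, 275, 274, 265, 262, 258, 249, 244, 239, 237, 234, 116, 117, 117, 120, 113, 115, 115, 119, 120]
160 [120, 117, 117, 118, 121, 118, 123, 247, 259, 256, 253, 247, 244, 240, 230, 228, 230, 217, 114, 114, 120, 117, 113, 119, 117, 116, 119]
270 [442, 442, 444, 446, 445, 444, 378, 187, 109, 107, 110, 110, 104, 112, 107, 106, 109, 263, 429, 435, 435, 435, 441, 437, 433, 433, 435]
278 [438, 437, 440, 441, 441, 443, 378, 193, 103, 100, 106, 104, 106, 107, 105, 106, 105, 259, 427, 428, 430, 432, 432, 434, 431, 427, 428]
far [0.5818 0.2945 0.16  ] tool [ 0.0796 -0.0014  0.0989]
near top [0.5729 0.1621 0.16  ] tool [-0.0532 -0.0017  0.099 ]
near lower [0.5704 0.1244 0.14  ] tool [-0.091  -0.0017  0.119 ]
```

Call:
arm_command(
  deltas="0 -0.0012 0.02 0 0 0;0 0 0.035 0 0 0;0 0 0.035 0 0 0;0 0 0.025 0 0 0;0 0 0.01 0 0 0;0 0 0.003 0 0 0;0 0 0 0 0 0;0 0 0 0 0 0",
)

```text
time: 21.5
tool_pos: [0.578, 0.2157, 0.1331]
orientation: [0.001, 0.73, 0.684, 0.001]
force: [0.3, -0.1, 0.4]
finger_gap: 0.897
finger_force: 0.0
```

Call:
arm_command(
  deltas="0 0 0 0 0 0;0 0 0 0 0 0;0 0 0 0 0 0;0 0 0 0 0 0;0 0 0 0 0 0;0 0 0 0 0 0;0 0 0 0 0 0;0 0 0 0 0 0;0 0 0 0 0 0;0 0 0 0 0 0",
  claw=0,
  force=35,
)

```text
time: 22.5
tool_pos: [0.5768, 0.2153, 0.131]
orientation: [0.0, 0.73, 0.684, -0.0]
force: [0.4, -0.2, 0.4]
finger_gap: 0.116
finger_force: 0.0
```

Call:
arm_command(
  deltas="0 0 0 0 0 0;0 0 0 0 0 0;0 0 0 0 0 0",
)

```text
time: 22.8
tool_pos: [0.5768, 0.2153, 0.131]
orientation: [-0.0, 0.73, 0.684, -0.0]
force: [0.9, -0.3, -1.0]
finger_gap: 0.103
finger_force: 35.0
```

The gap is 9.8 mm, which matches the edging. Lifting straight up.

Call:
arm_command(
  deltas="0 0 -0.004 0 0 0;0 0 -0.008 0 0 0;0 0 -0.012 0 0 0;0 0 -0.015 0 0 0;0 0 -0.015 0 0 0;0 0 -0.015 0 0 0;0 0 -0.018 0 0 0;0 0 -0.018 0 0 0;0 0 -0.018 0 0 0;0 0 -0.015 0 0 0;0 0 -0.007 0 0 0;0 0 0 0 0 0;0 0 0 0 0 0",
)

```text
time: 24.1
tool_pos: [0.5765, 0.2152, 0.2752]
orientation: [-0.0, 0.73, 0.684, -0.001]
force: [-0.3, -0.4, -2.8]
finger_gap: 0.102
finger_force: 35.0
```

Run:
```python
from b import *
s=arm.sense(); print(s['time'],s['tool_pos'],s['force'],s['finger_gap'],s['finger_force'])
o=meas(dict(guard_top=[.577,.215,.305],channel=[.43,-.2,.02],guard=[.577,.215,.155],handle=[.503,-.206,.06],pad=[.606,-.213,.03]),n=2,cams=('scene','side'))
for k,v in o.items():
    a=np.array([x[:3] for x in v]); print(k,len(a),a.mean(0).round(1) if len(a) else '')
p=grab_frame('side'); cv2.imwrite('pics/s5.png',cv2.resize(p['frame'][:,:,::-1],(800,600),interpolation=cv2.INTER_CUBIC))
T=[.4313,-.2005,.276]; print(tool(s,T,-4.35))
```

```text
24.1 [0.57647239 0.21524668 0.27520541] [-0.31679336 -0.44512045 -2.80011461] 0.10246141056245135 34.998722076416016
guard_top 4 [577.8 212.8 306.4]
channel 4 [ 432.5 -201.6   20.1]
guard 4 [577.3 214.  157.2]
handle 4 [ 502.6 -206.    61. ]
pad 4 [ 604.8 -214.8   31.1]
('delta tool', array([-0.4243, -0.1177, -0.0005]), 'yaw of tool y', np.float64(-3.74), 'turn about tool z', np.float64(0.61))
```

The channel is consistent at (431,-201). Moving across to above it.

Call:
arm_command(
  deltas="-0.0106 -0.0029 0 0 0 0;-0.0212 -0.0059 0 0 0 0;-0.0354 -0.0098 0 0 0 0;-0.0354 -0.0098 0 0 0 0;-0.0354 -0.0098 0 0 0 0;-0.0354 -0.0098 0 0 0 0.2;-0.0354 -0.0098 0 0 0 0.2;-0.0354 -0.0098 0 0 0 0.2;-0.0354 -0.0098 0 0 0 0;-0.0354 -0.0098 0 0 0 0;-0.0354 -0.0098 0 0 0 0;-0.0354 -0.0098 0 0 0 0;-0.0212 -0.0059 0 0 0 0;-0.0106 -0.0029 0 0 0 0;-0.0066 -0.0021 0 0 0 0;0 0 0 0 0 0;0 0 0 0 0 0;0 0 0 0 0 0",
)

```text
time: 27.15
tool_pos: [0.4298, -0.1987, 0.2759]
orientation: [-0.0, 0.733, 0.68, 0.0]
force: [-0.3, -0.5, -1.0]
finger_gap: 0.101
finger_force: 35.0
```

```bash
cat > k.py <<'E'
from b import *
s=arm.sense(); print(s['time'],s['tool_pos'],s['force'],s['finger_gap'])
o=meas(dict(channel=[.431,-.2,.02],guard=[.431,-.2,s['tool_pos'][2]-.121]),n=2)
for k,v in o.items():
    a=np.array([x[:3] for x in v]); print(k,len(a),a.mean(0).round(1) if len(a) else ''); print([x for x in v if x[3]=='wr'])
print(tool(s,[.4313,-.2005,.18],-4.35))
p=grab_frame('wrist'); np.savez('wr.npz',**p); cv2.imwrite('pics/w5.png',cv2.resize(p['frame'][:,:,::-1],(800,600)))
E
python3 k.py
```

```text
27.15 [ 0.4297696  -0.19867679  0.27594345] [-0.34041367 -0.47416613 -1.03106557] 0.100957525381884
channel 6 [ 432.3 -198.9   19.7]
[[np.float64(430.0), np.float64(-194.0), np.float64(22.6), 'wr'], [np.float64(431.2), np.float64(-193.7), np.float64(19.9), 'wr']]
guard 4 [ 431.4 -200.7  156.7]
[]
('delta tool', array([-0.0017,  0.0017,  0.0959]), 'yaw of tool y', np.float64(-4.26), 'turn about tool z', np.float64(0.09))
```

View pics/w5.png

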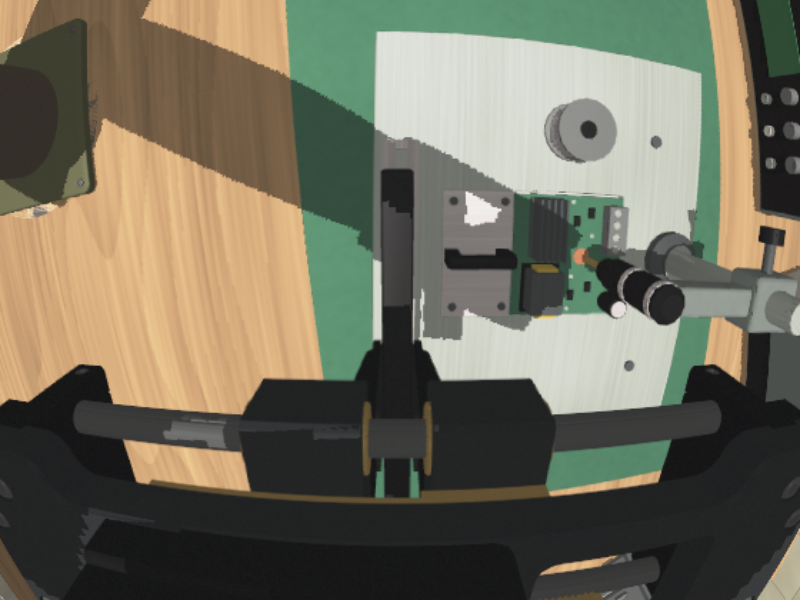

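The wrist view shows the guard's edging ending at (397,170), with the channel's end in line beyond it at (400,142). The needle point lies over the pad at (580,256). One check of the alignment before lowering.

Run:
```python
from b import *
p=dict(np.load('wr.npz')); s=arm.sense(); Rm=R.from_quat(np.roll(s['orientation'],-1)).as_matrix()
f=lambda u,v:((u+.5)*.7-.5,(v+.5)*.7-.5)
for n,uv,z in(('chan far l',f(381,143),.056),('chan far r',f(420,143),.056),('guard far l',f(382,171),.305),('guard far r',f(412,171),.305),('bed corner',f(376,32),.02)):
    X=wray(p,uv,z); print(n,X.round(4),'tool',(Rm.T@(X-s['tool_pos'])).round(4))
c,si=np.cos(-.076),np.sin(-.076)
print('expected corner',.576-.17*c-.205*si,-.2104-.17*si+.205*c, 'chan end', .576-.145*c-.094*si,-.2104-.145*si+.094*c)
fr=p['frame'].astype(int).sum(2)
for v in (98,101,104,108,112): print(v,fr[v,258:304].tolist())
```

```text
chan far l [ 0.4222 -0.1001  0.056 ] tool [ 0.0985 -0.0147  0.2199]
chan far r [ 0.4543 -0.1025  0.056 ] tool [0.0986 0.0175 0.2199]
guard far l [ 0.4291 -0.1218  0.305 ] tool [ 0.0774 -0.0062 -0.0291]
guard far r [ 0.438  -0.1225  0.305 ] tool [ 0.0774  0.0027 -0.0291]
bed corner [0.4246 0.0071 0.02  ] tool [ 0.2056 -0.0205  0.256 ]
expected corner 0.4220557297143407 0.006915810851893356 chan end 0.4385556831708787 -0.10566194687996094
98 [190, 191, 197, 228, 311, 329, 332, 334, 335, 339, 346, 356, 360, 355, 344, 412, 436, 435, 358, 379, 381, 376, 390, 390, 382, 369, 376, 346, 335, 335, 339, 337, 351, 359, 358, 500, 634, 653, 653, 652, 646, 643, 648, 654, 645, 643]
101 [189, 191, 192, 234, 313, 332, 332, 336, 335, 342, 347, 357, 358, 353, 339, 336, 334, 335, 333, 380, 385, 377, 391, 389, 378, 366, 379, 346, 332, 334, 334, 339, 349, 360, 356, 345, 340, 340, 341, 339, 467, 518, 529, 634, 644, 644]
104 [186, 190, 197, 240, 318, 331, 334, 333, 336, 341, 345, 353, 359, 350, 342, 335, 334, 331, 336, 308, 305, 300, 301, 325, 321, 316, 322, 335, 333, 335, 336, 335, 345, 357, 355, 344, 337, 341, 337, 336, 336, 333, 335, 338, 337, 334]
108 [193, 190, 202, 248, 318, 331, 331, 334, 335, 341, 347, 356, 359, 351, 339, 338, 334, 333, 333, 338, 338, 341, 334, 335, 340, 339, 332, 336, 330, 334, 339, 338, 350, 355, 354, 342, 340, 338, 342, 339, 333, 333, 336, 338, 338, 333]
112 [191, 192, 197, 249, 319, 331, 329, 331, 336, 343, 346, 355, 357, 349, 339, 336, 332, 331, 337, 340, 337, 342, 333, 333, 339, 334, 336, 333, 329, 331, 339, 340, 349, 354, 353, 343, 336, 339, 342, 339, 330, 331, 336, 335, 335, 330]
```

Call:
arm_command(
  deltas="-0.0015 0.002 0.01 0 0 0;0 0 0.02 0 0 0;0 0 0.025 0 0 0;0 0 0.02 0 0 0;0 0 0.01 0 0 0;0 0 0.005 0 0 0;0 0 0 0 0 0;0 0 0 0 0 0",
)

```text
time: 28.9
tool_pos: [0.4319, -0.2015, 0.1871]
orientation: [0.001, 0.733, 0.68, 0.0]
force: [0.1, -0.7, -2.3]
finger_gap: 0.099
finger_force: 35.0
```

Run:
```python
from b import *
s=arm.sense(); print(s['time'],s['tool_pos'],s['force'],s['torque'],s['finger_gap'])
pan=[]
for c in('scene','side'):
    p=grab_frame(c); u,v=proj(p,[[.431,-.2,.06]])[0].round().astype(int); k=p['frame'][v-35:v+35,u-50:u+50,::-1]
    pan.append(cv2.resize(np.clip(k*1.4,0,255).astype(np.uint8),(400,280),interpolation=cv2.INTER_CUBIC))
p=grab_frame('wrist'); np.savez('wr2.npz',**p); k=p['frame'][60:260,230:330,::-1]; k=cv2.resize(np.clip(k*1.5,0,255).astype(np.uint8),(280,560),interpolation=cv2.INTER_CUBIC)
cv2.imwrite('pics/c6.png',np.hstack([np.vstack(pan),k]))
```

```text
28.9 [ 0.43191833 -0.20149     0.187052  ] [ 0.09164659 -0.69392742 -2.27214273] [-0.05678282  0.02967316 -0.01750145] 0.09927786326887812
```

View pics/c6.png

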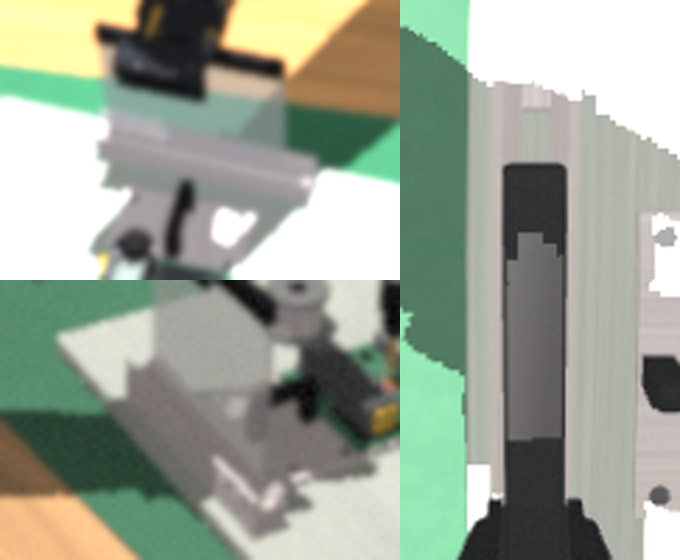

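The wrist crop shows the edging (505–565) centred on the end stop (522–552) and the lips, so it is in line. I'm moving it 3 mm along the channel towards its middle and lowering slowly.

Call:
arm_command(
  deltas="0.0015 0 0 0 0 0;0.0015 0 0.002 0 0 0;0 0 0.003 0 0 0;0 0 0.003 0 0 0;0 0 0.003 0 0 0;0 0 0.003 0 0 0;0 0 0.003 0 0 0;0 0 0.003 0 0 0;0 0 0.002 0 0 0;0 0 0 0 0 0",
)

```text
time: 30.05
tool_pos: [0.4313, -0.198, 0.1635]
orientation: [-0.0, 0.733, 0.68, -0.0]
force: [1.1, 0.5, -2.4]
finger_gap: 0.101
finger_force: 35.0
```

```bash
python3 -c "
from b import *
s=arm.sense(); print(s['time'],s['tool_pos'],s['force'],s['torque'])"
```

```text
30.05 [ 0.43134555 -0.19801881  0.16354062] [ 1.0722395   0.47973885 -2.4082088 ] [-0.1037506   0.03347199  0.00311527]
```

Call:
arm_command(
  deltas="0 0 0.002 0 0 0;0 0 0.003 0 0 0;0 0 0.003 0 0 0;0 0 0.003 0 0 0;0 0 0.003 0 0 0;0 0 0.002 0 0 0;0 0 0.002 0 0 0;0 0 0 0 0 0",
)

```text
time: 30.85
tool_pos: [0.4314, -0.198, 0.1456]
orientation: [-0.0, 0.733, 0.68, -0.0]
force: [0.2, -0.7, -1.9]
finger_gap: 0.106
finger_force: 35.0
```

Call:
arm_command(
  deltas="0 0 0.0015 0 0 0;0 0 0.001 0 0 0;0 0 0.001 0 0 0;0 0 0.001 0 0 0;0 0 0 0 0 0;0 0 0 0 0 0",
)

```text
time: 31.45
tool_pos: [0.4316, -0.1982, 0.1415]
orientation: [0.0, 0.733, 0.68, 0.0]
force: [-0.5, -0.8, -1.3]
finger_gap: 0.106
finger_force: 35.0
```

Call:
arm_command(
  deltas="0 0 0.0006 0 0 0;0 0 0 0 0 0;0 0 0 0 0 0",
)

```text
time: 31.75
tool_pos: [0.4316, -0.1982, 0.1409]
orientation: [0.0, 0.733, 0.68, -0.0]
force: [-0.5, -0.6, -1.5]
finger_gap: 0.103
finger_force: 35.0
```

Call:
arm_command(
  deltas="0 0 0.0006 0 0 0;0 0 0 0 0 0;0 0 0 0 0 0",
)

```text
time: 32.05
tool_pos: [0.4318, -0.1982, 0.1409]
orientation: [0.0, 0.733, 0.68, 0.0]
force: [-0.0, 0.9, 2.9]
finger_gap: 0.104
finger_force: 35.0
```

Call:
arm_command(
  deltas="0 0 0.0006 0 0 0;0 0 0 0 0 0;0 0 0 0 0 0",
)

```text
time: 32.35
tool_pos: [0.432, -0.1982, 0.1409]
orientation: [0.0, 0.733, 0.68, 0.0]
force: [-1.3, 1.7, 5.6]
finger_gap: 0.102
finger_force: 35.0
```

The guard is seated: force rises at TCP 0.1409, which puts its bottom at bed height. Releasing and retreating.

Call:
arm_command(
  deltas="0 0 -0.0008 0 0 0;0 0 0 0 0 0;0 0 0 0 0 0;0 0 0 0 0 0;0 0 0 0 0 0",
  claw=0.4,
)

```text
time: 32.85
tool_pos: [0.4315, -0.1981, 0.1402]
orientation: [-0.0, 0.733, 0.68, -0.0]
force: [0.1, 0.1, -0.6]
finger_gap: 0.392
finger_force: 0.0
```

Call:
arm_command(
  deltas="0 0 -0.005 0 0 0;0 0 -0.015 0 0 0;0 0 -0.03 0 0 0;0 0 -0.04 0 0 0;0 0 -0.04 0 0 0;0 -0.03 -0.02 0 0 0;0.03 -0.03 0 0 0 0;0.04 0 0 0 0 0;0.04 0 0 0 0 0;0.04 0 0 0 0 0;0.04 0 0 0 0 0;0 0 0 0 0 0",
)

```text
time: 34.05
tool_pos: [0.3861, -0.0006, 0.2922]
orientation: [0.001, 0.731, 0.682, 0.001]
force: [-1.2, 0.8, -1.2]
finger_gap: 0.399
finger_force: 0.0
```

Run:
```python
from b import *
s=arm.sense(); print(s['time'],s['tool_pos'],s['force'])
o=meas(dict(guard_top=[.431,-.2,.17],guard=[.431,-.2,.02],handle=[.503,-.206,.06],pad=[.605,-.213,.03],probe_tip=[.605,-.213,.04]),n=3,cams=('scene','side'))
for k,v in o.items():
    a=np.array([x[:3] for x in v]); print(k,len(a),a.mean(0).round(1) if len(a) else '')
pan=[]
for c in('scene','side'):
    p=grab_frame(c); u,v=proj(p,[[.53,-.2,.07]])[0].round().astype(int); k=p['frame'][v-60:v+60,u-80:u+80,::-1]
    pan.append(cv2.resize(k,(400,300),interpolation=cv2.INTER_CUBIC))
p=grab_frame('wrist'); pan.append(cv2.resize(p['frame'][:,:,::-1],(400,300))); pan.append(np.zeros((300,400,3),np.uint8))
cv2.imwrite('pics/fin.png',np.vstack([np.hstack(pan[:2]),np.hstack(pan[2:])]))
```

```text
34.05 [ 0.38612572 -0.00057585  0.2922152 ] [-1.17718373  0.75504634 -1.15172633]
guard_top 6 [ 432.8 -198.6  171.3]
guard 6 [ 432.8 -200.1   21.9]
handle 6 [ 503.5 -207.8   60.2]
pad 5 [ 603.7 -214.2   29.5]
probe_tip 5 [ 605.7 -212.9   41.3]
```

View pics/fin.png

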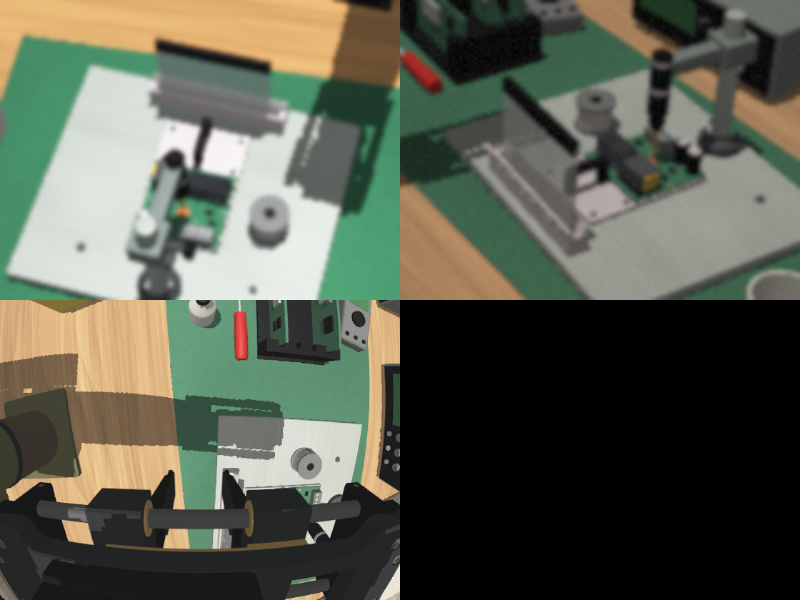

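The final view shows the guard standing upright in the channel (top at 171 mm), the pad under the probe within the measuring noise, and the reel, rack and bench undisturbed. Handing in.

```bash
python3 -c "
from plant import arm
print(arm.close_job())"
```

```text
the job is handed in; nothing more can be done
None
```

The job is done and handed in at about 36 s of the 67 s allowed: the earth pad sits under the probe tip to within about 1–2 mm (the limit of my measurements), the guard is seated upright and fully down in the channel, and nothing else on the bench appears to have moved.

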